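# Take the keyhole-hung tool caddy down and stand it in the bead tray

### The arm

A 6-joint arm with a two-finger parallel gripper is mounted at the origin on the work surface. World frame = base frame: x ahead of the robot, y to its left, z up, the work surface at z = 0. Lengths are in m, angles in degrees, forces in N, time in s.
With the tool pointing down it reaches from about 0.4 to 0.825 m from the base axis. Payload 7 kg.
Tool frame: the origin (TCP) lies on the centre line of the jaws, within the pads' length; the fingertips stand 19 mm ahead of it and the grasp point (between the pads) is the TCP (r.tip_extent is the distance from the TCP to the fingertips, in m); z points along the fingers, y is the line along which they close (so a half turn about z gives the same grasp; the last joint's range is limited). The gripper opens to 88 mm and grips with 3 to 60 N. Pads are 19 mm wide; open, the fingers measure 130 mm over their backs; the gripper's body (78 mm by 193 mm) begins 47 mm behind the grasp point.
Start: joints at [86.236, 20.546, 0.682, 0, -70.136, -16.507], TCP at [0.234, 0.633, 0.246] pointing down, gripper open.
Joint ranges: [-176.03, 176.03], [-82.01, 121.73], [-58.28, 71.71], [-173.87, 95.51], [-174.79, -0.11], [-173.66, 173.66]. Speed limits (degrees/s): [136.94, 136.94, 172.46, 180, 180, 180].

### API

Orientations are given as [roll, pitch, yaw] about the fixed x, y, z axes, in that order (R = Rz(yaw) Ry(pitch) Rx(roll)).
In Python, from plant import r gives the robot as it stands. The module is installed in compiled form; this text tells all that it offers.
- The arm moves only by the tool jog_arm, never from a script. Its argument "deltas" is a list that holds one entry, the list of rows, each a list of 5 numbers: the opening, from -1 (shut) to 1 (fully open), then the shift along the world's x, y, z in cm, then the turn about the world's z in rad. In form: [[[claw, dx, dy, dz, turn], ...]]. A call has 1 to 8 rows; each row shifts and turns the commanded pose from where the row before left it; what a row does not reach is not made up. A row lasts 1/8 s, in which the tool goes at most 62.5 mm and 10.7 degrees, less where a joint would pass 70% of its speed; a pose out of reach is approached as far as the arm can. A call with a gripper value outside its range is refused whole. The fingers move at their own pace and stop on an object; "force" is the grip in N (left out, the last holds). Time passes only in rows, so rows that do not move let the fingers close. It gives the time, the measured TCP pose, the force, the opening and the grip force at its end, in the units of the state.
- r.get_state(): the state, without advancing time (a new reading comes with each control period).
- r.capture(name): name is "side" or "top" or "wrist"; returns the picture (420x560x3 uint8, blue, green, red); there is no depth.
- r.camera_info(name): a dict with "fx", "fy", "cx", "cy" (pixels), "view" (4x4, takes a point from world to camera coordinates). Camera axes: x right, y up, looking along -z (the intrinsics and any distortion apply to the point x, -y, -z); pixel columns grow to the right and rows downward; lengths in m; the calibration is good to about 2 mm. A picture is of the moment at which its call begins: read the wrist's pose just before it. camera_info takes no time and is no camera call; for the wrist camera it gives the pose at the moment of the call.
- r.close_job(): hands the job in; it is judged then, once.
The state is a dict: "time_s": time; "joints": joint angles; "qd": joint speeds; "joint_torque": joint torques, N m; "tcp_pos": TCP position; "eef_rot": TCP orientation; "contact_force": force on the tool from outside, world axes, zero at the start; "moment": the same for the moment, N m; "gripper_width": finger opening in m; "gripper_force": force on a finger pad.
Only numpy, scipy, OpenCV 4.12 (cv2) and the standard library are available. Lean on these libraries where they do the work, as an engineer would, in place of code of your own. Each camera call takes 0.05 s, during which the arm holds its last target. There are 200 camera calls.

### The job

The empty plywood tool caddy hangs by two keyhole slots on two screws in the bench-top panel. Take it down properly - lift it until the screw heads stand in the wide holes, then draw it straight off without wrenching it on the screws - and set it down, not dropping it, upright on the lining of the black-rimmed bead tray, so that it can be filled there. Leave the jars, the bangle and everything else where they are.

Things in the scene. Friction and masses are not known exactly. Their poses are not given: they have to be found in the camera images.
- panel: Fixed red-brown wooden tool panel: upright board 420 mm wide, top at 230 mm, on a 12 mm thick base reaching 70 mm in front of the face. Origin: bench level, on the front face, below the middle of the two screws. x along the board, y straight out of the front face (where the caddy hangs), z up. Pliers fixed on the face at x = +-150 mm stand at most 22 mm off it.
- screw_mid (a point): Midpoint between the two screws that carry the caddy, 3.5 mm out from the panel's face, 173 mm above the bench; axes as the panel. Screws at x = +-45 mm from it: shank 5 mm thick, 7 mm long, then a domed head 10 mm across and 3.6 mm thick (tip 10.6 mm off the face).
- caddy: Loose pale plywood caddy, 140 mm wide (x), 110 mm deep (y), 0.25 to 0.42 kg: open bin with 60 mm high walls, flat underside, 5 mm back plate (y = -55 to -50 mm) rising to 150 mm. Origin: centre of its underside; when hung 55 mm off the panel's face and 60 mm above the bench, its axes parallel to the panel's within about 2 degrees (y away from the panel).
- hole_mid (a point): Midpoint between the centres of the two wide holes, mid-thickness of the back plate: caddy (0, -52.5, 95) mm, caddy axes. Holes at x = +-45 mm from it, 17 mm across, each with a 7 mm wide slot running up from it. Hung, the shanks sit at the slots' upper ends, 18 mm above the hole centres: the caddy must rise 18 mm (3 mm either way is free) for the heads to pass.
- grip (a point): Where to pinch the caddy from above, fingers closing along caddy x: caddy (0, 12, 90) mm. It is on a grip tab with a round top, 10 mm thick (x), 60 mm long (y), centred here, top 25 mm above this point, bin walls' edge 30 mm below it; 67 mm out from the panel's face when hung.
- tray: Fixed bead tray, 360 x 260 mm outside (x, y), black rim 10 mm wide and 18 mm high, tan lining with its top 7 mm above the bench. Origin: centre of its underside. Jars and bangle stand towards the +x end (tray x above 70 mm); the lining from tray x = -170 to +60 mm, y within 120 mm, is free.
- jar_a: Clear lidded bead jar, 66 mm across, 45 mm high, in the tray; origin at the centre of its underside.
- jar_b: Smaller clear lidded bead jar, 58 mm across, 38 mm high, in the tray; origin at the centre of its underside.
- bangle: Steel bangle lying in the tray, 68 mm across, 14 mm high; origin at the centre of its underside.
- pliers: Green-handled pliers lying on the bench between panel and tray, 145 x 60 x 15 mm, jaws to +x; origin on the bench near the middle.
- mallet: Mallet lying on the bench, 220 mm long along x, head at +x; origin on the bench, near the middle.
- block: Square steel bench block on a rubber foot, 98 x 98 x 30 mm; origin at the centre of its underside.
- tin: Standing can, 66 mm across, 75 mm high; origin at the centre of its underside.
- cup: White bowl, 90 mm across, 50 mm high; origin at the centre of its underside.
Mind the look-alikes: they are no part of the job. What is shaped like the caddy but purple is not meant.

How it is judged:
By the outcome, as a careful person would: the job done as asked, in the order asked, and still so for the second after the job is handed in, with the robot touching nothing.
It also fails if it takes over 45 s, if anything falls off the work surface, if the arm or the gripper's body presses on something with over 40 N, if the wrist force passes 120 N, or if a joint passes its speed limit or range.

## Working session

There is one attempt and no reset: what is moved stays moved. The work goes in short steps, Python scripts to look and compute and a tool call to move; the robot and the scene stay as the last step left them, time stands still between calls to the robot, and variables do not carry over. Pictures are saved under pics/ and viewed, at most 13 in all, crops included, and the job is handed in when it is done.

Besides the shell and the picture viewer there is one more tool, called after ">>>" as name([rows], argument=value, ...), one row to a line, values as JSON. jog_arm: Moves the arm, as the interface text tells. Its arguments: {"type":"object","properties":{"deltas":{"type":"array"},"force":{"type":"number"}},"required":["deltas"]}

```bash
mkdir -p pics; cat > h.py <<'E'
from plant import r
import numpy as np, cv2
def ray(name,u,v,info=None):
    c=info or r.camera_info(name); V=np.array(c["view"]); R=V[:3,:3]; t=V[:3,3]
    d=np.array([(u-c["cx"])/c["fx"],-(v-c["cy"])/c["fy"],-1.])
    return -R.T@t, R.T@d
def onz(name,u,v,z,info=None):
    o,d=ray(name,u,v,info); return o+d*(z-o[2])/d[2]
def tri(a,b):
    (o1,d1),(o2,d2)=a,b
    A=np.stack([d1,-d2],1); s=np.linalg.lstsq(A,o2-o1,rcond=None)[0]
    p,q=o1+s[0]*d1,o2+s[1]*d2; return (p+q)/2,np.linalg.norm(p-q)
def proj(name,P):
    c=r.camera_info(name); p=np.array(c["view"])@np.append(P,1); return c["cx"]+c["fx"]*p[0]/-p[2], c["cy"]-c["fy"]*p[1]/-p[2]
E
python3 - <<'E'
from h import *
for n in ("side","top","wrist"):
    c=r.camera_info(n); cv2.imwrite(f"pics/{n}0.png",r.capture(n)); print(n,{k:v for k,v in c.items() if k!='view'},ray(n,280,210))
print(r.get_state(), r.tip_extent)
E
```

```text
side {'fx': 497.2991862365511, 'fy': 497.2991862365511, 'cx': 280.2338827645266, 'cy': 204.9830143985775} (array([-0.34072871, -0.87263852,  1.11906635]), array([ 0.55255175,  0.5325181 , -0.64125894]))
top {'fx': 540.6980212137281, 'fy': 540.6980212137281, 'cx': 268.02982546919816, 'cy': 205.1137671222691} (array([ 0.38058602, -0.0550975 ,  1.70249815]), array([ 0.0806893 , -0.00914609, -0.99698413]))
wrist {'fx': 309.14070125136584, 'fy': 309.14070125136584, 'cx': 274.13738562643726, 'cy': 213.2554535481977} (array([0.31038969, 0.60613737, 0.38359511]), array([-0.27635185,  0.08171965, -0.95782153]))
{'time_s': 0.15, 'joints': array([ 8.62348004e+01,  2.05809169e+01,  6.46018893e-01, -1.48960428e-02,
       -7.01343197e+01, -1.65059271e+01]), 'qd': array([ 0.0633402 , -0.11894048,  0.14462396,  0.03649072, -0.03889358,
        0.01023602]), 'joint_torque': array([-5.03462888e-04, -5.83276176e+01,  2.93288451e+01,  7.00116456e+00,
        8.75461061e-03, -1.13289436e-04]), 'tcp_pos': array([0.23377571, 0.63286547, 0.24485084]), 'eef_rot': array([ 1.79929656e+02, -6.23951601e-03, -2.02761932e+01]), 'contact_force': array([-1.19569528, -0.35804694, -0.64293439]), 'moment': array([-0.01036363, -0.02293332,  0.02170808]), 'gripper_force': 0.0, 'gripper_width': 0.08776303018376265} 0.019
```

View pics/top0.png

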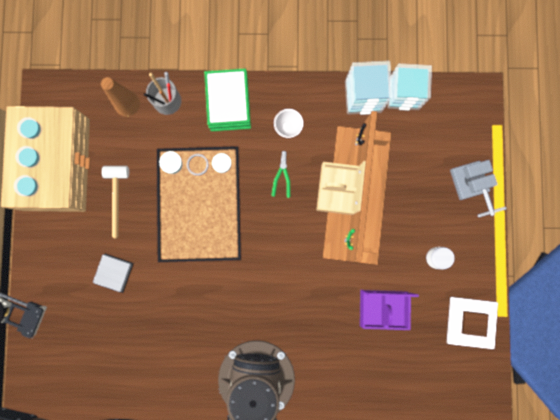

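View pics/side0.png

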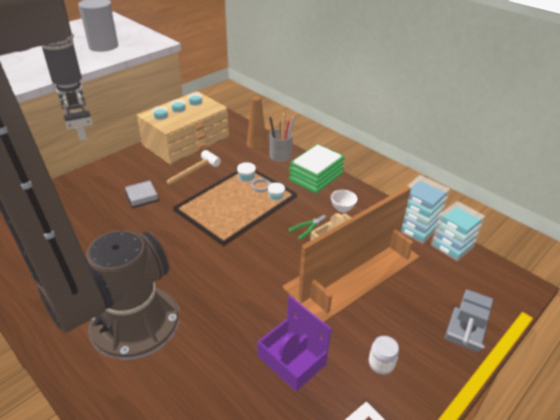

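The top view shows the caddy at about (340,188) px on the panel's left (+y) face. The tray is at (198,205), its jars at the far end, and the purple look-alike is at (386,310). Next, rough positions from the top view.

```bash
python3 - <<'E'
from h import *
im=cv2.imread("pics/top0.png")
for n,u,v,z in [("tab",343,185,.175),("trayTL",158,149,.018),("trayTR",238,148,.018),("trayBL",161,261,.018),("trayBR",240,259,.018),("panT",375,113,.23),("panbaseTL",337,127,.012),("panbaseBL",324,260,.012),("base",252,380,.0)]:
    print(n,onz("top",u,v,z).round(3))
c=cv2.resize(im[100:280,150:400],None,fx=3.2,fy=3.2,interpolation=cv2.INTER_CUBIC); cv2.imwrite("pics/topc.png",c)
E
```

```text
tab [ 0.577 -0.247  0.175]
trayTL [0.707 0.317 0.018]
trayTR [0.712 0.064 0.018]
trayBL [0.354 0.298 0.018]
trayBR [0.363 0.052 0.018]
panT [ 0.772 -0.329  0.23 ]
panbaseTL [ 0.784 -0.249  0.012]
panbaseBL [ 0.363 -0.209  0.012]
base [-0.007  0.01   0.   ]
```

View pics/topc.png

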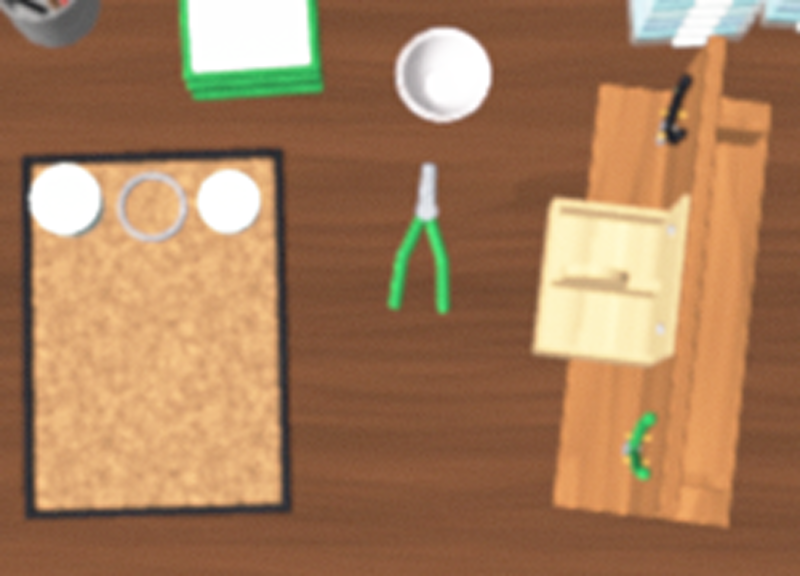

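View pics/wrist0.png

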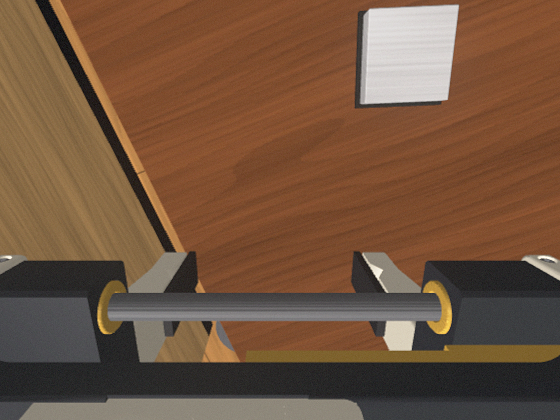

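>>> jog_arm([
  [[1, 1.4, -3.5, 0.4, -0.185], [1, 1.4, -3.5, 0.4, -0.185], [1, 1.4, -3.5, 0.4, -0.185], [1, 1.4, -3.5, 0.4, -0.185], [1, 1.4, -3.5, 0.4, -0.185], [1, 1.4, -3.5, 0.4, -0.185], [1, 1.4, -3.5, 0.4, -0.185], [1, 1.4, -3.5, 0.4, -0.185]],
])

```text
time_s: 1.15
tcp_pos: [0.3461, 0.3518, 0.2776]
eef_rot: [180.0, -0.0, -105.4]
contact_force: [0.9, 0.3, 0.1]
gripper_width: 0.0876
gripper_force: 0.0
```

>>> jog_arm([
  [[1, 1.4, -3.5, 0.4, -0.185], [1, 1.4, -3.5, 0.4, -0.185], [1, 1.4, -3.5, 0.4, -0.185], [1, 1.4, -3.5, 0.4, -0.185], [1, 1.4, -3.5, 0.4, -0.185], [1, 1.4, -3.5, 0.4, -0.185], [1, 1.4, -3.5, 0.4, -0.185], [1, 1.4, -3.5, 0.4, -0.185]],
])

```text
time_s: 2.15
tcp_pos: [0.458, 0.0719, 0.3097]
eef_rot: [180.0, -0.0, 169.8]
contact_force: [0.3, -0.4, -0.3]
gripper_width: 0.0878
gripper_force: 0.0
```

```bash
python3 -c "
from h import *
s=r.get_state();print(s['joints'].round(1),s['tcp_pos'],s['eef_rot'])"
```

```text
[  33.4   -2.2  -18.6   -0.   -73.6 -133.6] [0.45798459 0.07192123 0.30967096] [ 1.79990772e+02 -1.93947493e-03  1.69788921e+02]
```

>>> jog_arm([
  [[1, 1.3, -2.9, 0.4, -0.08], [1, 1.3, -2.9, 0.4, -0.08], [1, 1.3, -2.9, 0.4, -0.08], [1, 1.3, -2.9, 0.4, -0.08], [1, 1.3, -2.9, 0.4, -0.08], [1, 1.3, -2.9, 0.4, -0.08], [1, 1.3, -2.9, 0.4, -0.08], [1, 1.3, -2.9, 0.4, -0.08]],
])

```text
time_s: 3.15
tcp_pos: [0.5621, -0.1598, 0.3414]
eef_rot: [-180.0, -0.0, 133.3]
contact_force: [0.8, -0.9, 0.3]
gripper_width: 0.0875
gripper_force: 0.0
```

```bash
python3 - <<'E'
from h import *
import pickle
r.capture("side")
c=r.camera_info("wrist"); im=r.capture("wrist"); cv2.imwrite("pics/w1.png",im); pickle.dump(c,open("w1.pkl","wb"))
print(r.get_state()['tcp_pos'],r.get_state()['eef_rot'], ray("wrist",280,210))
E
```

```text
[ 0.56256807 -0.16095241  0.3409349 ] [-1.79936855e+02 -2.00617172e-02  1.33229873e+02] (array([ 0.50764353, -0.10056815,  0.47971529]), array([ 0.21154719, -0.19683675, -0.95758739]))
```

View pics/w1.png

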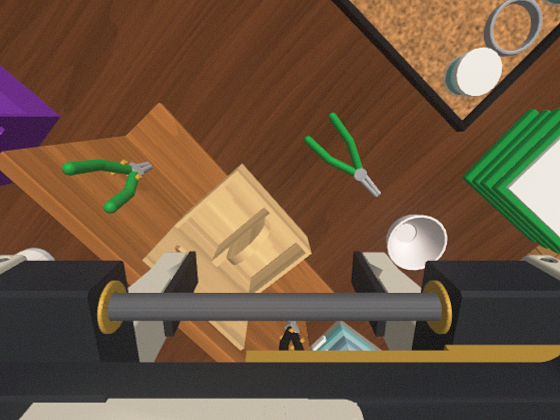

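>>> jog_arm([
  [[1, 0.2, 0.4, 0, 0.165], [1, 0.2, 0.4, 0, 0.165], [1, 0.2, 0.4, 0, 0.165], [1, 0.2, 0.4, 0, 0.165], [1, 0.2, 0.4, 0, 0.165], [1, 0.2, 0.4, 0, 0.165], [1, 0.2, 0.4, 0, 0.165]],
])

```text
time_s: 4.12
tcp_pos: [0.5756, -0.1302, 0.3413]
eef_rot: [180.0, -0.0, -160.0]
contact_force: [0.8, 0.1, -0.1]
gripper_width: 0.0879
gripper_force: 0.0
```

>>> jog_arm([
  [[1, 0, 0, 0, 0.165], [1, 0, 0, 0, 0.165], [1, 0, 0, 0, 0.165], [1, 0, 0, 0, 0.165], [1, 0, 0, 0, 0.165], [1, 0, 0, 0, 0.165], [1, 0, 0, 0, 0.15]],
])

```text
time_s: 5.0
tcp_pos: [0.5755, -0.1303, 0.3413]
eef_rot: [180.0, 0.0, -94.7]
contact_force: [-0.0, -0.5, 0.5]
gripper_width: 0.0874
gripper_force: 0.0
```

```bash
python3 - <<'E'
from h import *
import pickle
r.capture("side")
c=r.camera_info("wrist"); im=r.capture("wrist"); cv2.imwrite("pics/w2.png",im); pickle.dump(c,open("w2.pkl","wb"))
s=r.get_state();print(s['tcp_pos'],s['eef_rot'],s['joints'].round(1),s['time_s'], ray("wrist",280,210))
cv2.imwrite("pics/w2c.png",cv2.resize(im[:260,120:470],(800,594),interpolation=cv2.INTER_CUBIC))
E
```

```text
[ 0.57557048 -0.13037491  0.34140823] [ 1.79982332e+02  7.98845429e-03 -9.48910482e+01] [  6.2   9.9  -1.4  -0.  -78.7 -11.1] 5.1 (array([ 0.56918689, -0.21000278,  0.48009294]), array([ 0.0064134 ,  0.28998673, -0.95725498]))
```

View pics/w2c.png

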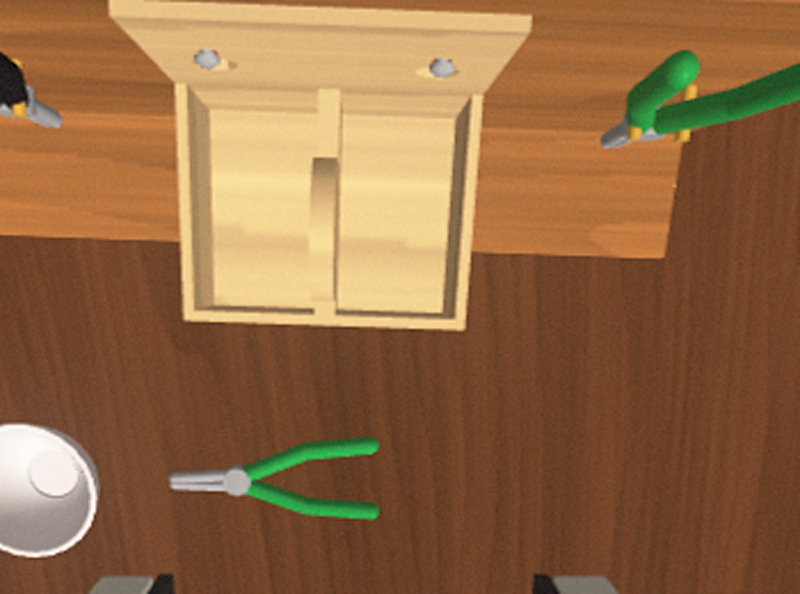

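```bash
python3 - <<'E'
from h import *
import pickle
c=pickle.load(open("w2.pkl","rb"))
def p(u,v,z): return onz("wrist",120+u/2.2857,v/2.2846,z,c)
f1,f2=p(184,321,.12),p(465,330,.12)
s1,s2=p(207,59,.173),p(442,68,.173)
t1,t2=p(113,13,.21),p(530,30,.21)
b1,b2=p(0,237,.012),p(665,257,.012)
for n,a,b in (("front",f1,f2),("screw",s1,s2),("plate",t1,t2),("base",b1,b2)):
    d=a-b; print(n,a.round(4),b.round(4),"mid",((a+b)/2).round(4),"len",np.hypot(*d[:2]).round(4),"yaw",np.degrees(np.arctan2(d[1],d[0])).round(2))
for q in ((312,160),(338,160),(325,160),(320,290)): print(p(*q,.175).round(4))
for q in ((185,86),(477,96)): print("bin back inner",p(*q,.12).round(4))
def frame(mid,yaw,off): # point offset along y
    a=np.radians(yaw); return mid[:2]+off*np.array([-np.sin(a),np.cos(a)])
y=-2
for n,m,o in (("front",(f1+f2)/2,-.043),("plate",(t1+t2)/2,.062),("screw",(s1+s2)/2,.058)):
    print("grip from",n,[frame(m,yy,o).round(4) for yy in (-2,-4,-5.4)])
E
```

```text
front [ 0.6557 -0.19    0.12  ] [ 0.5165 -0.1752  0.12  ] mid [ 0.5861 -0.1826  0.12  ] len 0.14 yaw -6.08
screw [ 0.62   -0.2894  0.173 ] [ 0.5305 -0.2796  0.173 ] mid [ 0.5753 -0.2845  0.173 ] len 0.0901 yaw -6.23
plate [ 0.6432 -0.2955  0.21  ] [ 0.5056 -0.2802  0.21  ] mid [ 0.5744 -0.2879  0.21  ] len 0.1384 yaw -6.33
base [ 0.7886 -0.2434  0.012 ] [ 0.3736 -0.2004  0.012 ] mid [ 0.5811 -0.2219  0.012 ] len 0.4173 yaw -5.92
[ 0.5831 -0.2509  0.175 ]
[ 0.5729 -0.2501  0.175 ]
[ 0.578  -0.2505  0.175 ]
[ 0.5844 -0.2013  0.175 ]
bin back inner [ 0.6401 -0.2932  0.12  ]
bin back inner [ 0.5082 -0.2792  0.12  ]
grip from front [array([ 0.5846, -0.2256]), array([ 0.5831, -0.2255]), array([ 0.582 , -0.2254])]
grip from plate [array([ 0.5766, -0.2259]), array([ 0.5787, -0.226 ]), array([ 0.5802, -0.2261])]
grip from screw [array([ 0.5773, -0.2265]), array([ 0.5793, -0.2267]), array([ 0.5807, -0.2268])]
```

The wrist view is clear: screws at crop (207,59) and (442,68), tab around (325,160)–(320,290). Measured sizes are 140 mm for the bin and 90 mm between screws, as given. That puts the grip at (0.5814, -0.2262) with caddy yaw -6.2°.

>>> jog_arm([
  [[1, 0.3, -3.2, 0, -0.023], [1, 0.28, -3.2, 0, 0], [1, 0, -3.18, 0, 0], [1, 0, 0, -4, 0], [1, 0, 0, -4, 0], [1, 0, 0, -4, 0], [1, 0, 0, -3, 0], [1, 0, 0, 0, 0]],
])

```text
time_s: 6.1
tcp_pos: [0.58, -0.2261, 0.1891]
eef_rot: [179.7, 0.0, -96.5]
contact_force: [0.3, -0.3, 0.7]
gripper_width: 0.0879
gripper_force: 0.0
```

```bash
python3 - <<'E'
from h import *
import pickle
c=r.camera_info("wrist"); s=r.get_state(); im=r.capture("wrist"); print(s['tcp_pos'],s['eef_rot'],s['contact_force'])
cv2.imwrite("pics/w3.png",im); pickle.dump(c,open("w3.pkl","wb"))
E
```

```text
[ 0.58004939 -0.22608474  0.18911102] [ 1.79702495e+02  1.54159852e-02 -9.65146042e+01] [ 0.32187697 -0.30790282  0.67542501]
```

View pics/w3.png

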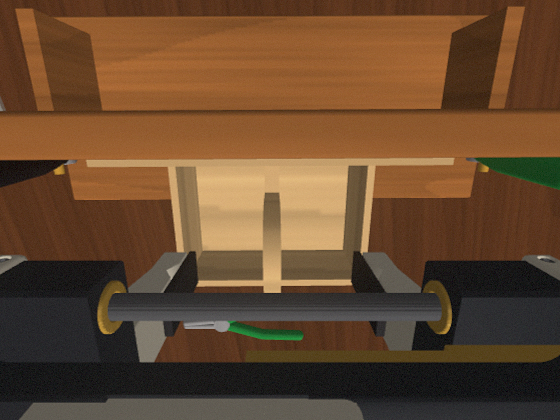

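>>> jog_arm([
  [[1, 0.14, 0, -2, 0.005], [1, 0, 0, -1.9, 0], [1, 0, 0, 0, 0], [1, 0, 0, 0, 0]],
])

```text
time_s: 6.65
tcp_pos: [0.5841, -0.2268, 0.1544]
eef_rot: [-179.9, -0.0, -96.1]
contact_force: [0.2, -0.8, 0.5]
gripper_width: 0.0878
gripper_force: 0.0
```

```bash
python3 - <<'E'
from h import *
s=r.get_state(); print(s['tcp_pos'],s['eef_rot'],s['contact_force'],s['moment'])
E
```

```text
[ 0.58405492 -0.22683367  0.15444932] [-1.79865551e+02 -2.52939284e-02 -9.60865841e+01] [ 0.20657767 -0.75475062  0.53788811] [ 0.0603315  -0.09608487  0.04581176]
```

```bash
python3 - <<'E'
from h import *
for i in range(3):
    im=r.capture("wrist"); s=r.get_state(); print(s['tcp_pos'].round(4),s['joints'].round(2))
cv2.imwrite("pics/w4.png",im[150:340,120:430])
E
```

```text
[ 0.584  -0.2268  0.1544] [-3.380e+00  1.998e+01 -1.278e+01  3.000e-02 -5.710e+01 -2.720e+00]
[ 0.5839 -0.2267  0.1542] [-3.380e+00  1.999e+01 -1.279e+01  2.000e-02 -5.709e+01 -2.710e+00]
[ 0.5838 -0.2268  0.154 ] [-3.390e+00  1.999e+01 -1.281e+01  2.000e-02 -5.708e+01 -2.700e+00]
```

View pics/w4.png

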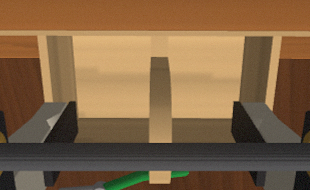

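>>> jog_arm([
  [[1, -0.22, 0, -0.35, 0], [1, 0, 0, 0, 0], [1, 0, 0, 0, 0], [1, 0, 0, 0, 0]],
])

```text
time_s: 7.3
tcp_pos: [0.5809, -0.2266, 0.1491]
eef_rot: [-180.0, -0.0, -96.1]
contact_force: [-0.2, 0.4, -0.2]
gripper_width: 0.0876
gripper_force: 0.0
```

Aligned with the tab; close the fingers.

>>> jog_arm([
  [[-1, 0, 0, 0, 0], [-1, 0, 0, 0, 0], [-1, 0, 0, 0, 0], [-1, 0, 0, 0, 0], [-1, 0, 0, 0, 0], [-1, 0, 0, 0, 0], [-1, 0, 0, 0, 0], [-1, 0, 0, 0, 0]],
], force=25)

```text
time_s: 8.3
tcp_pos: [0.5809, -0.2266, 0.149]
eef_rot: [180.0, 0.0, -96.1]
contact_force: [-0.0, -0.2, 0.1]
gripper_width: 0.0131
gripper_force: 0.0
```

```bash
python3 - <<'E'
from h import *
s=r.get_state(); print(s['tcp_pos'],s['eef_rot'],s['contact_force'],s['moment'],s['gripper_width'],s['gripper_force'])
E
```

```text
[ 0.58085913 -0.22661324  0.14904961] [ 1.79998579e+02  1.33396947e-03 -9.60744054e+01] [-0.02912427 -0.23754465  0.13624971] [ 0.09559177 -0.04772799 -0.00630548] 0.013128874817657342 0.0
```

Not quite closed yet.

>>> jog_arm([
  [[-1, 0, 0, 0, 0], [-1, 0, 0, 0, 0], [-1, 0, 0, 0, 0]],
])

```text
time_s: 8.68
tcp_pos: [0.581, -0.2266, 0.1491]
eef_rot: [-180.0, 0.0, -96.1]
contact_force: [0.2, 0.4, -0.5]
gripper_width: 0.0095
gripper_force: 25.0
```

>>> jog_arm([
  [[-1, 0, 0, 0, 0], [-1, 0, 0, 0.3, 0], [-1, 0, 0, 0.3, 0], [-1, 0, 0, 0.3, 0], [-1, 0, 0, 0.3, 0], [-1, 0, 0, 0.3, 0], [-1, 0, 0, 0, 0]],
], force=45)

```text
time_s: 9.55
tcp_pos: [0.581, -0.2266, 0.1644]
eef_rot: [-180.0, 0.0, -96.1]
contact_force: [1.3, 0.2, -3.8]
gripper_width: 0.0098
gripper_force: 45.0
```

```bash
python3 - <<'E'
from h import *
for i in range(2): r.capture("wrist")
s=r.get_state(); print(s['tcp_pos'],s['eef_rot'],s['contact_force'],s['moment'],s['gripper_width'],s['gripper_force'])
E
```

```text
[ 0.58093204 -0.22663549  0.16416811] [-1.79984494e+02  1.21308247e-03 -9.60739429e+01] [ 0.60140793  0.54667422 -3.87721833] [ 0.3769516  -0.03532412 -0.0092191 ] 0.00998225687440903 44.99908804893494
```

>>> jog_arm([
  [[-1, 0, 0, 0.28, 0], [-1, 0, 0, 0, 0], [-1, 0, 0, 0, 0]],
])

```text
time_s: 10.02
tcp_pos: [0.5809, -0.2266, 0.1669]
eef_rot: [-180.0, 0.0, -96.1]
contact_force: [0.1, -0.0, -3.2]
gripper_width: 0.0102
gripper_force: 45.0
```

```bash
python3 - <<'E'
from h import *
im=r.capture("wrist"); cv2.imwrite("pics/w5.png",im[60:340]); t=r.capture("top"); cv2.imwrite("pics/t5.png",t)
cv2.imwrite("pics/c5.png",np.hstack([cv2.resize(im[60:320,100:450],(420,312)),cv2.resize(t[130:260,300:410],(264,312),interpolation=cv2.INTER_CUBIC)]))
s=r.get_state(); print(s['tcp_pos'],s['eef_rot'],s['contact_force'],s['moment'],s['gripper_width'],s['gripper_force'])
E
```

```text
[ 0.58091559 -0.22662178  0.16687721] [-1.79995765e+02 -8.60444240e-04 -9.60707189e+01] [ 1.06341457  0.66221543 -4.23295727] [ 0.39025228 -0.14103264 -0.03030533] 0.009502665674154365 44.99920964241028
```

View pics/c5.png

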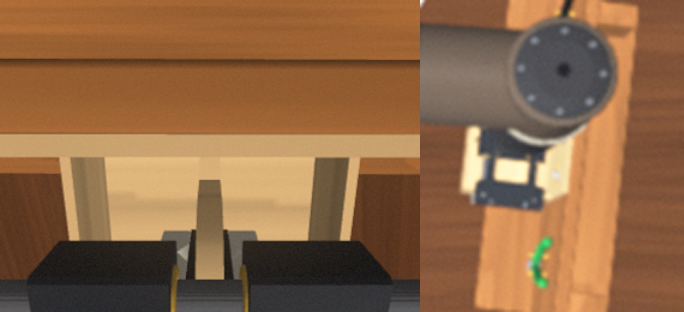

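>>> jog_arm([
  [[-1, 0.02, 0.2, 0, 0], [-1, 0.02, 0.2, 0, 0], [-1, 0.02, 0.2, 0, 0], [-1, 0, 0, 0, 0]],
])

```text
time_s: 10.62
tcp_pos: [0.5815, -0.2204, 0.1668]
eef_rot: [180.0, 0.0, -96.1]
contact_force: [-1.0, 0.1, -3.5]
gripper_width: 0.0099
gripper_force: 45.0
```

No resistance after 6 mm; continue.

>>> jog_arm([
  [[-1, 0.03, 0.3, 0, 0], [-1, 0.03, 0.3, 0, 0], [-1, 0.03, 0.3, 0, 0], [-1, 0.03, 0.3, 0, 0], [-1, 0.1, 1, 0, 0], [-1, 0.2, 2, 0, 0], [-1, 0.2, 2, 0, 0], [-1, 0, 0, 0, 0]],
])

```text
time_s: 11.62
tcp_pos: [0.5881, -0.1564, 0.167]
eef_rot: [-180.0, 0.0, -95.9]
contact_force: [-0.4, 0.0, -3.8]
gripper_width: 0.0099
gripper_force: 45.0
```

```bash
python3 - <<'E'
from h import *
im=r.capture("wrist"); cv2.imwrite("pics/w6.png",im); t=r.capture("top")
s=r.get_state(); print(s['tcp_pos'],s['eef_rot'],s['contact_force'],s['moment'],s['joints'].round(1))
# tray corners: dark rim mask in initial top view
im=cv2.imread("pics/top0.png"); m=(im.max(2)<60).astype(np.uint8); m[:,:140]=0; m[:,260:]=0; m[:130]=0;m[280:]=0
n=max(cv2.findContours(m,0,2)[0],key=cv2.contourArea); R=cv2.minAreaRect(n); B=cv2.boxPoints(R); print(R)
W=[onz("top",u,v,.018) for u,v in B]; W=np.array(W); print(W.round(4),W.mean(0).round(4),[np.linalg.norm(W[i]-W[i-1]).round(4) for i in range(4)])
E
```

```text
[ 0.58785118 -0.15768463  0.16699001] [-1.79991888e+02 -3.68162763e-05 -9.59926276e+01] [ 0.16589648  0.39469474 -3.3261618 ] [ 0.0933255  -0.10589136 -0.02841243] [  3.4  17.8 -14.1   0.  -58.   -9.3]
((158.0966796875, 213.02883911132812), (94.07975769042969, 2.8070812225341797), 88.17203521728516)
[[0.652  0.3246 0.018 ]
 [0.6524 0.3158 0.018 ]
 [0.3573 0.2977 0.018 ]
 [0.3569 0.3064 0.018 ]] [0.5046 0.3111 0.018 ] [np.float64(0.2957), np.float64(0.0089), np.float64(0.2957), np.float64(0.0087)]
```

View pics/w6.png

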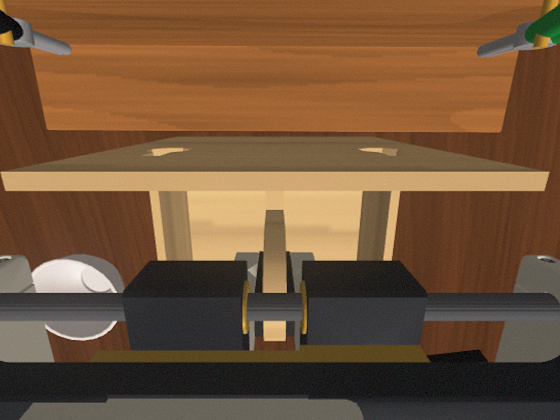

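>>> jog_arm([
  [[-1, -0.4, 1.5, 0, 0.01], [-1, -0.8, 3, 0, 0.015], [-1, -0.8, 3, 0, 0.015], [-1, -0.8, 3, 0, 0.015], [-1, -0.8, 3, 0, 0.015], [-1, -0.8, 3, 0, 0.015], [-1, -0.8, 3, 0, 0.015], [-1, -0.8, 3, 0, 0.015]],
])

```text
time_s: 12.72
tcp_pos: [0.527, 0.0674, 0.167]
eef_rot: [-180.0, 0.0, -89.5]
contact_force: [0.7, -0.5, -3.6]
gripper_width: 0.0094
gripper_force: 45.0
```

>>> jog_arm([
  [[-1, -0.8, 3, 0, 0.015], [-1, -0.8, 3, 0, 0.008], [-1, -0.8, 3, 0, 0], [-1, -0.8, 2, 0, 0], [-1, -0.5, 1, 0, 0], [-1, 0, 0, 0, 0], [-1, 0, 0, 0, 0]],
])

```text
time_s: 13.6
tcp_pos: [0.4907, 0.1859, 0.1669]
eef_rot: [180.0, -0.0, -88.2]
contact_force: [-0.4, -0.7, -3.4]
gripper_width: 0.0098
gripper_force: 45.0
```

```bash
python3 - <<'E'
from h import *
c=r.camera_info("wrist"); s=r.get_state(); im=r.capture("wrist"); t=r.capture("top"); cv2.imwrite("pics/t7.png",t)
s=r.get_state(); print(s['tcp_pos'],s['eef_rot'],s['contact_force'],s['time_s'])
p=s['tcp_pos']; a=np.radians(s['eef_rot'][2]+90); n=np.array([-np.sin(a),np.cos(a),0]); x=np.array([np.cos(a),np.sin(a),0])
for w in (-.07,.07): print("expected plate top front edge",proj("wrist",p+x*w-n*.062+np.array([0,0,.061])),"back",proj("wrist",p+x*w-n*.067+np.array([0,0,.061])), "bin front", proj("wrist",p+x*w+n*.043-np.array([0,0,.029])))
cv2.imwrite("pics/c7.png",np.hstack([im[:,:],cv2.resize(t[130:280,140:260],(240,300),interpolation=cv2.INTER_CUBIC)[:, :].copy() if 0 else cv2.copyMakeBorder(cv2.resize(t[130:280,140:260],(240,300)),0,120,0,0,0)]))
E
```

```text
[0.49080147 0.18575296 0.16683179] [ 1.79994157e+02 -7.03638837e-03 -8.82124802e+01] [-0.10298866 -0.63164229 -3.78870857] 13.7
expected plate top front edge (np.float64(548.7920326398207), np.float64(189.35722077378222)) back (np.float64(554.0626080081333), np.float64(169.9890294390799)) bin front (np.float64(385.217657867542), np.float64(318.70499031216))
expected plate top front edge (np.float64(4.830461946257856), np.float64(189.12253411468384)) back (np.float64(-0.3209097749458465), np.float64(169.78529469961126)) bin front (np.float64(165.35957455252324), np.float64(318.5161567879429))
```

View pics/c7.png

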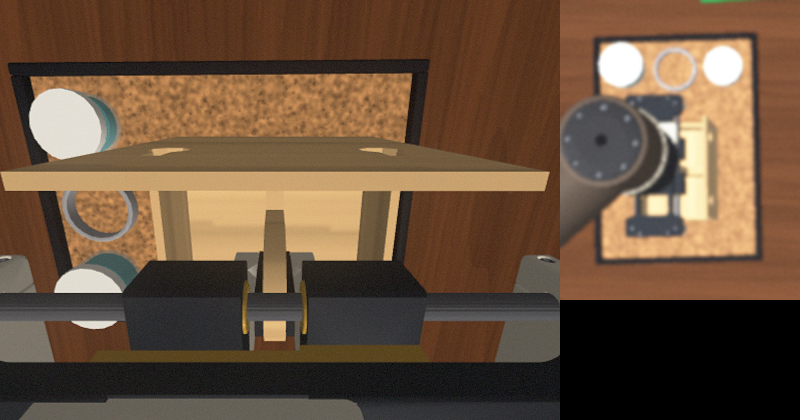

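>>> jog_arm([
  [[-1, 0, 0.3, -1, 0], [-1, 0, 0.2, -1.5, 0], [-1, 0, 0, -1.5, 0], [-1, 0, 0, -1.2, 0], [-1, 0, 0, -0.8, 0], [-1, 0, 0, -0.4, 0], [-1, 0, 0, 0, 0], [-1, 0, 0, 0, 0]],
])

```text
time_s: 14.7
tcp_pos: [0.491, 0.1916, 0.1033]
eef_rot: [-180.0, 0.0, -88.2]
contact_force: [0.8, -0.2, -4.2]
gripper_width: 0.0098
gripper_force: 45.0
```

>>> jog_arm([
  [[-1, 0, 0, -0.2, 0], [-1, 0, 0, -0.1, 0], [-1, 0, 0, -0.1, 0], [-1, 0, 0, 0, 0], [-1, 0, 0, 0, 0]],
])

```text
time_s: 15.32
tcp_pos: [0.4907, 0.1914, 0.0989]
eef_rot: [-180.0, 0.0, -88.2]
contact_force: [0.5, -0.0, -2.6]
gripper_width: 0.0098
gripper_force: 45.0
```

>>> jog_arm([
  [[-1, 0, 0, -0.1, 0], [-1, 0, 0, -0.05, 0], [-1, 0, 0, 0, 0], [-1, 0, 0, 0, 0]],
])

```text
time_s: 15.82
tcp_pos: [0.4907, 0.1914, 0.0974]
eef_rot: [-180.0, 0.0, -88.2]
contact_force: [-0.8, -0.5, -4.0]
gripper_width: 0.0095
gripper_force: 45.0
```

>>> jog_arm([
  [[-1, 0, 0, -0.1, 0], [-1, 0, 0, 0, 0], [-1, 0, 0, 0, 0]],
])

```text
time_s: 16.2
tcp_pos: [0.4907, 0.1913, 0.0963]
eef_rot: [180.0, -0.0, -88.2]
contact_force: [0.1, 0.1, -4.2]
gripper_width: 0.0098
gripper_force: 45.0
```

>>> jog_arm([
  [[-1, 0, 0, -0.05, 0], [-1, 0, 0, -0.05, 0], [-1, 0, 0, 0, 0], [-1, 0, 0, 0, 0]],
])

```text
time_s: 16.7
tcp_pos: [0.4907, 0.1914, 0.0962]
eef_rot: [-180.0, 0.0, -88.1]
contact_force: [-4.7, -0.3, 6.4]
gripper_width: 0.0102
gripper_force: 45.0
```

```bash
python3 -c "
from h import *
f=[]
for i in range(3): r.capture('top'); s=r.get_state(); f.append(s['contact_force'][2]); 
print(f,s['tcp_pos'],s['moment'])"
```

```text
[np.float64(6.442750421428425), np.float64(6.750915916345711), np.float64(6.371457809017752)] [0.49067022 0.19140073 0.09620864] [-0.10671837  1.48408882  0.01634027]
```

>>> jog_arm([
  [[-1, 0, 0, 0.05, 0], [-1, 0, 0, 0, 0]],
])

```text
time_s: 17.1
tcp_pos: [0.4907, 0.1914, 0.0962]
eef_rot: [-180.0, 0.0, -88.2]
contact_force: [-3.7, -0.3, 5.0]
gripper_width: 0.0099
gripper_force: 45.0
```

Resting on the lining with a light press. Open slightly and evenly, then fully, then rise.

>>> jog_arm([
  [[-1, 0, 0, 0.03, 0], [-0.6, 0, 0, 0, 0], [-0.4, 0, 0, 0, 0], [-0.2, 0, 0, 0, 0], [0, 0, 0, 0, 0], [0, 0, 0, 0, 0]],
])

```text
time_s: 17.85
tcp_pos: [0.4907, 0.1914, 0.0962]
eef_rot: [-180.0, 0.0, -88.2]
contact_force: [0.1, 0.8, 0.5]
gripper_width: 0.0431
gripper_force: 0.0
```

>>> jog_arm([
  [[0, 0, 0, 0, 0], [0, 0, 0, 1, 0], [0, 0, 0, 2, 0], [0, 0, 0, 3, 0], [0, 0, 0, 3, 0], [0, 0, 0, 3, 0], [0, 0, 0, 3, 0], [0, 0, 0, 0, 0]],
])

```text
time_s: 18.85
tcp_pos: [0.4918, 0.1921, 0.2495]
eef_rot: [-179.7, 0.2, -88.1]
contact_force: [-0.1, -0.3, -0.2]
gripper_width: 0.0436
gripper_force: 0.0
```

>>> jog_arm([
  [[0, 0, -3, 1, 0], [0, 0, -4, 1, 0], [0, 0, -4, 0, 0], [0, 0, -4, 0, 0], [0, 0, 0, 0, 0]],
])

```text
time_s: 19.48
tcp_pos: [0.49, 0.0393, 0.2661]
eef_rot: [180.0, -0.0, -88.3]
contact_force: [-0.2, 0.4, -0.0]
gripper_width: 0.0435
gripper_force: 0.0
```

```bash
python3 - <<'E'
from h import *
t=r.capture("top"); s=r.capture("side"); st=r.get_state(); print(st['tcp_pos'],st['contact_force'],st['time_s'])
cv2.imwrite("pics/c9.png",np.hstack([cv2.resize(t[110:290,130:410],(420,270)),cv2.resize(s[130:310,130:350],(330,270))]))
E
```

```text
[0.49052016 0.04106037 0.26609443] [-0.08200343  0.7134305  -0.08617504] 19.575
```

View pics/c9.png

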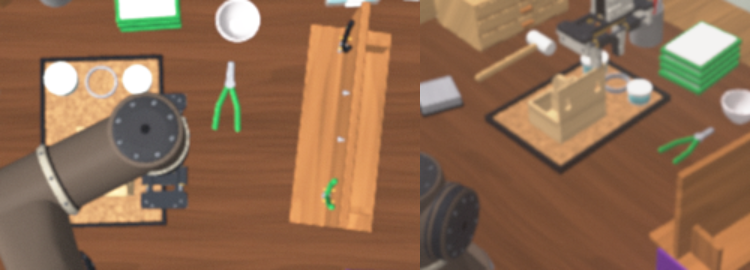

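The caddy stands upright inside the tray, at about (568,105) in the composite. The screws are bare, nothing else has moved, and the arm is clear, so I'm handing it in.

```bash
python3 -c "
from plant import r
print(r.close_job())"
```

```text
the job is handed in; nothing more can be done
None
```

The caddy was lifted 18 mm, drawn straight off the screws and set down upright on the bead tray's lining; nothing else was seen to move, and I handed the job in at about 20 s (no verdict was returned).

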